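# Lay up a tasting tray for one guest

## Task

Lay up the wooden tasting tray for one guest. In the front half of the tray (the half nearer the robot) set the long cake dish squarely in front of the shallow syrup cup, its long side parallel to the tray's front edge, and the round coaster squarely in front of the lidded sugar pot; then lay the folded cake lengthways in the middle of the dish and stand the tea cup upright in the well of the coaster. Leave the syrup cup and the sugar pot standing where they are.

Things in the scene. Friction and masses are not known exactly. Their poses are not given: they have to be found in the camera images.
- tray: Fixed wooden serving tray with a low dark lip, 190 mm (its x) by 282 mm (its y); origin under its centre at table height, x from its front edge (nearer the robot) to its back, y left, z up. Floor 10 mm, lip 13 mm above the table, lip 8 mm wide. Middle line of the front half: x = -45 mm. Syrup cup and sugar pot stand in the back half (x = 48, y = +65 or -65 mm), either way round.
- syrup_cup: Loose plain whitish cup without handle that already stands on the tray, 70 mm across its rim, 38 mm high, open and empty; origin at the centre of its underside, z up. At the start its x and y are parallel to those of the tray.
- sugar_pot: Loose small round white pot with a blue lid and knob that already stands on the tray, 60 mm across, 50 mm high; origin at the centre of its underside, z up. At the start its x and y are parallel to those of the tray.
- cake_dish: Loose flat oblong white stoneware dish, 120 mm (its x) by 62 mm (its y), 18 mm high: an 11 mm slab with a flat top (7 to 18 mm above its underside) on a foot 104 by 46 mm that is set back under the edges; about 0.15 kg. Origin at the centre of its underside, z up. Take it across its 62 mm width.
- coaster: Loose thick round coaster of dark wood, 64 mm across (56 mm at its underside), 18 mm high, with a round well 56 mm across whose floor is 13 mm above the underside (well 5 mm deep). Origin at the centre of its underside, z up.
- tea_cup: Loose plain whitish cup without handle, deeper than the syrup cup: 66 mm across its rim, 50 mm high, tapering to a foot 40 mm across; about 58 mm across at 24 mm height; open and empty. It starts on the table, off the tray. Origin at the centre of its underside, z up.
- folded_cake: Loose firm brown griddle cake folded to a half pipe, 112 mm (its x) by 56 mm (its y), 39 mm high, rounded on top, widest low down; 35 g. Lies flat side down at the front of the green-covered baking tray (floor 2 mm above the table; thin front rim at world x = 0.66, 10 mm above the table). Origin at the centre of its underside, z up.
Things that resemble listed ones, but are neither listed nor needed, are in the scene too. Leave any yellow look-alike of the tea_cup alone.

How it is judged:
By the outcome, as a careful person would: the job done as asked, in the order asked, and still so for the second after the job is handed in, with the robot touching nothing.
It also fails if it takes over 104 s, if anything falls off the work surface, if the arm or the gripper's body presses on something with over 40 N, if the wrist force passes 120 N, or if a joint passes its speed limit or range.

## Robot

A 7-joint arm with a two-finger parallel gripper is mounted at the origin on a cart in front of the work surface, level with it; the furniture and walls round the work are solid. World frame = base frame: x ahead of the robot, y to its left, z up, the work surface at z = 0. Lengths are in m, angles in rad, forces in N, time in s.
With the tool pointing down it reaches from about 0.425 to 0.95 m from the base axis. Payload 4.7 kg.
Tool frame: the origin (TCP) lies midway between the tips of the shut fingers; the grasp point (between the pads) lies 19 mm behind it (grip_depth is the distance from the TCP to the grasp point, in m); z points along the fingers, y is the line along which they close (so a half turn about z gives the same grasp; the last joint's range is limited). The gripper opens to 87 mm and grips with 3 to 60 N. Pads are 19 mm wide; open, the fingers measure 117 mm over their backs; the gripper's body (75 mm by 190 mm) begins 51 mm behind the grasp point.
Start: joints at [1.2, 0.469, -0.049, 1.532, 0.024, 1.141, -0.082], TCP at [0.226, -0.636, 0.223] pointing down, gripper open.
Joint ranges: [-2.59, 2.59], [-0.33, 1.99], [-1.39, 1.29], [0.1, 2.45], [-1.04, 4.18], [0.21, 1.99], [-2.66, 2.66]. Speed limits (rad/s): [2.57, 2.57, 3.14, 3.14, 3.14, 3.14, 3.14].

## Interface

Orientations are given as a rotation vector (axis times angle).
In Python, from plant import * gives the robot as it stands. The module is installed in compiled form; this text tells all that it offers.
- The arm moves only by the tool move_arm, never from a script. Its argument "commands" is one flat list of numbers, 7 for each row, row after row: the shift along the tool's x, y, z in mm, then the turn, a rotation vector about the tool's x, y, z in rad, then the finger opening in mm, from 0 to 87. A call has 1 to 20 rows; each row shifts and turns the commanded pose from where the row before left it, along the tool's axes as they then stand; what a row does not reach is not made up. A row lasts 1/10 s, in which the tool goes at most 50 mm and 8.59 degrees, less where a joint would pass 70% of its speed; a pose out of reach is approached as far as the arm can. A call is refused whole if a number of a shift passes 50 or a number of a turn 0.15, either way. A call with a gripper value outside its range is refused whole. The fingers move at their own pace and stop on an object; "squeeze" is the grip in N (left out, the last holds). Time passes only in rows, so rows that do not move let the fingers close. It gives the time, the measured TCP pose, the force, the opening and the grip force at its end, in the units of the state.
- state(): the state, without advancing time (a new reading comes with each control period).
- camera(name): name is "scene" or "top" or "wrist"; returns a dict with "img" (420x560x3 uint8, red, green, blue), "camera_matrix" (3x3 intrinsics, pixels), "extrinsics" (4x4, takes a point from camera to world coordinates); the wrist camera has in their place "hand_eye" (4x4, takes a point from camera to tool coordinates, whose origin is the TCP and whose axes are the flange's). Camera axes: x right, y down, z forward; pixel columns grow to the right and rows downward; lengths in m; the calibration is good to about 2 mm. A picture is of the moment at which its call begins: read the wrist's pose just before it. There is no depth.
- finish_job(): hands the job in; it is judged then, once.
The state is a dict: "clock": time; "qpos": joint angles; "qd": joint speeds; "tau": joint torques, N m; "tcp_pos": TCP position; "tcp_rot": TCP orientation; "wrist_force": force on the tool from outside, world axes, zero at the start; "ft_torque": the same for the moment, N m; "finger_gap": finger opening in m; "grasp_force": force on a finger pad.
Only numpy, scipy, OpenCV 4.12 (cv2) and the standard library are available. Lean on these libraries where they do the work, as an engineer would, in place of code of your own. Each camera call takes 0.05 s, during which the arm holds its last target. There are 200 camera calls.

## Working session

There is one attempt and no reset: what is moved stays moved. The work goes in short steps, Python scripts to look and compute and a tool call to move; the robot and the scene stay as the last step left them, time stands still between calls to the robot, and variables do not carry over. Pictures are saved under pics/ and viewed, at most 15 in all, crops included, and the job is handed in when it is done.

Besides the shell and the picture viewer there is one more tool, called after "Emit:" as name(argument=value, ...), one argument or row to a line, values as JSON. move_arm: Moves the arm, as the interface text tells. Its arguments: {"type":"object","properties":{"commands":{"type":"array","items":{"type":"number"}},"squeeze":{"type":"number"}},"required":["commands"]}

```bash
mkdir -p pics
python3 - <<'E'
from plant import *
import cv2,numpy as np
s=state();print(s)
for n in("scene","top"):
    c=camera(n);cv2.imwrite(f"pics/{n}0.png",c["img"][:,:,::-1]);print(n,c["camera_matrix"],c["extrinsics"])
    np.savez(f"{n}0.npz",**c)
c=camera("wrist");print(c["hand_eye"],c["camera_matrix"])
E
```

```text
{'clock': 0.0, 'qpos': array([ 1.2000646 ,  0.46944077, -0.04858126,  1.53366867,  0.02410849,
        1.14102948, -0.08231176]), 'qd': array([-0.00098403, -0.00011386,  0.00034578,  0.00051562, -0.00066148,
       -0.00080499,  0.00099298]), 'tau': array([ 2.44213707e-04, -5.07978022e+01, -8.12550355e-02, -2.36156327e+01,
       -6.15282124e-02,  3.79065704e-02,  1.64042754e-04]), 'tcp_pos': array([ 0.22606757, -0.63538236,  0.22151056]), 'tcp_rot': array([-3.09392762e+00, -5.34028320e-01,  6.57001760e-04]), 'wrist_force': array([ 0.57372043,  0.07997691, -0.7117826 ]), 'ft_torque': array([-0.0020141 , -0.03147545, -0.00076884]), 'grasp_force': 0.0, 'finger_gap': 0.08690175312077122}
scene [[429.76230154   0.         277.83733099]
 [  0.         429.76230154 213.33965249]
 [  0.           0.           1.        ]] [[-0.80889446 -0.27000994  0.52228765  0.00891892]
 [-0.58768975  0.39793045 -0.70446583  0.55934707]
 [-0.01762138 -0.87678161 -0.48056581  0.56068104]
 [ 0.          0.          0.          1.        ]]
top [[472.75824044   0.         274.85489207]
 [  0.         472.75824044 207.61634488]
 [  0.           0.           1.        ]] [[ 6.46115143e-03 -9.74390202e-01  2.24770969e-01  3.48486282e-01]
 [-9.99978056e-01 -6.62474907e-03  2.63337428e-05 -2.11401912e-01]
 [ 1.46339193e-03 -2.24766207e-01 -9.74411623e-01  9.91503400e-01]
 [ 0.00000000e+00  0.00000000e+00  0.00000000e+00  1.00000000e+00]]
[[-8.50220185e-04 -9.62309880e-01 -2.71953990e-01  7.44957886e-02]
 [ 9.99999638e-01 -8.29261870e-04 -1.91991986e-04  5.56403697e-04]
 [-4.07652897e-05 -2.71954055e-01  9.62310236e-01 -1.63264914e-01]
 [ 0.00000000e+00  0.00000000e+00  0.00000000e+00  1.00000000e+00]] [[337.2569271    0.         277.42663695]
 [  0.         337.2569271  206.99304222]
 [  0.           0.           1.        ]]
```

View pics/scene0.png

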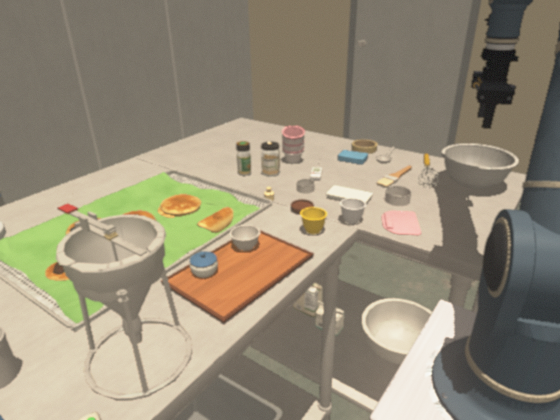

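View pics/top0.png

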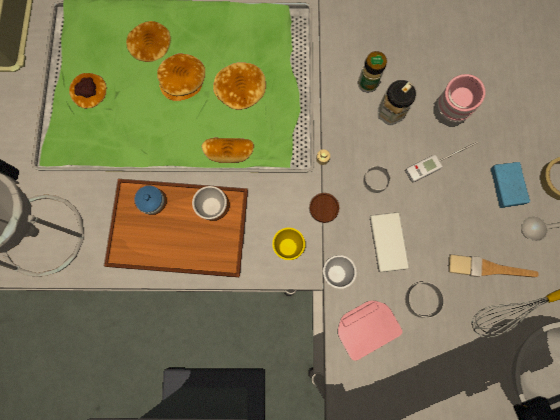

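The scene and top views show:
- The tray is at (177,227), with the sugar pot at (150,200) and the syrup cup at (210,203).
- The tea cup candidates are whitish (340,271) and yellow (289,243). The yellow one is the decoy, so I take the white one.
- The coaster is the dark disc at (324,207). The thin rings at (377,179) and (424,300) are hollow metal cutters.
- The dish is the white oblong at (390,241).
- The folded cake is at (228,149).

Next I'll measure these and confirm them in one crop.

```bash
cat > h.py <<'E'
import numpy as np,cv2
from scipy.spatial.transform import Rotation as R
def ray(px,K,T,z):
    px=np.atleast_2d(np.asarray(px,float)); z=np.broadcast_to(z,len(px))
    d=np.c_[(px-K[[0,1],[2,2]])/K[0,0],np.ones(len(px))]@T[:3,:3].T
    return (T[:3,3]+d*((z-T[2,3])/d[:,2])[:,None])[:,:2]
def big(mask):
    cs,_=cv2.findContours(mask.astype(np.uint8),cv2.RETR_EXTERNAL,cv2.CHAIN_APPROX_NONE)
    return max(cs,key=cv2.contourArea)[:,0,:]
def blob(mask,box):
    m=np.zeros(mask.shape,bool);x0,y0,x1,y1=box;m[y0:y1,x0:x1]=mask[y0:y1,x0:x1];return big(m)
def rect(P):
    (c,s,_)=r=cv2.minAreaRect((P*1000).astype(np.float32));b=cv2.boxPoints(r)
    e=max(b[1]-b[0],b[2]-b[1],key=np.linalg.norm);a=np.degrees(np.arctan2(e[1],e[0]))%180
    return np.round(c,1),np.round(s,1),round(a,2)
def circ(P):
    c,r=cv2.minEnclosingCircle((P*1000).astype(np.float32));
    e=cv2.fitEllipse((P*1000).astype(np.float32));return np.round(c,1),round(r,1),np.round(e[0],1),np.round(e[1],1)
def wristT(s,c):
    T=np.eye(4);T[:3,:3]=R.from_rotvec(s["tcp_rot"]).as_matrix();T[:3,3]=s["tcp_pos"];return T@c["hand_eye"]
E
python3 - <<'E'
from h import *
c=np.load("top0.npz");I=c["img"];K=c["camera_matrix"];T=c["extrinsics"]
hsv=cv2.cvtColor(I,cv2.COLOR_RGB2HSV);h,s,v=[hsv[...,i].astype(int) for i in range(3)]
for p in [(177,240),(390,241),(324,207),(340,271),(280,200),(360,225),(345,290),(220,160),(228,149),(210,160),(228,140),(245,150)]:print(p,hsv[p[1],p[0]])
f=lambda p,z:ray(p,K,T,z)
tr=blob(s>110,(90,170,262,285));print("tray",rect(f(tr,.012)))
w=(s<40)&(v>185)
d=blob(w,(360,200,420,285));print("dish",rect(f(d,.018)))
k=blob((v<110)&(s>90),(300,185,350,232));print("coaster",circ(f(k,.018)))
t=blob(w,(315,250,362,292));print("cup",circ(f(t,.05)))
sy=blob(w,(185,180,235,222));print("syrup",circ(f(sy,.048)))
su=blob((h>95)&(h<125)&(s>90),(125,180,172,222));print("pot",circ(f(su,.045)))
q=blob((h<22)&(s>120),(195,130,262,168));print("cake",rect(f(q,.015)))
crop=cv2.resize(I[125:300,100:420],None,fx=2.5,fy=2.5,interpolation=3)[:,:,::-1].copy()
for P,in[(x,) for x in(tr,d,k,t,sy,su,q)]: cv2.polylines(crop,[((P-[100,125])*2.5+1).astype(int)],True,(255,0,255),1)
cv2.imwrite("pics/crop0.png",crop)
E
```

```text
(177, 240) [ 12 193 176]
(390, 241) [ 22  48 221]
(324, 207) [ 10 185  98]
(340, 271) [ 24  34 225]
(280, 200) [ 18  54 180]
(360, 225) [ 17  54 171]
(345, 290) [ 16  54 170]
(220, 160) [ 20 173 150]
(228, 149) [ 16 255 170]
(210, 160) [ 41 142 160]
(228, 140) [ 16 230 111]
(245, 150) [ 18 212 194]
tray (array([532.4,  -5.5]), array([281.5, 189.9]), np.float32(85.85))
dish (array([ 482.7, -481.4]), array([0., 0.]), np.float32(0.0))
coaster (array([ 574.4, -314.9]), 31.7, array([ 574.3, -315. ]), array([60.1, 62.2]))
cup (array([ 432.6, -334.3]), 15.7, array([ 433.5, -334.2]), array([27.3, 29.3]))Traceback (most recent call last):
  File "<stdin>", line 11, in <module>
  File "h.py", line 11, in blob
    m=np.zeros(mask.shape,bool);x0,y0,x1,y1=box;m[y0:y1,x0:x1]=mask[y0:y1,x0:x1];return big(m)
                                                                                        ~~~^^^
  File "h.py", line 9, in big
    return max(cs,key=cv2.contourArea)[:,0,:]
           ~~~^^^^^^^^^^^^^^^^^^^^^^^^
ValueError: max() iterable argument is empty
```

Run:
```python
from h import *
c=np.load("top0.npz");I=c["img"];K=c["camera_matrix"];T=c["extrinsics"]
hsv=cv2.cvtColor(I,cv2.COLOR_RGB2HSV);h,s,v=[hsv[...,i].astype(int) for i in range(3)]
f=lambda p,z:ray(p,K,T,z)
tr=blob(s>110,(90,170,262,285))
w=(s<75)&(v>194)
d=blob(w,(360,200,420,285));print("dish",rect(f(d,.018)))
k=blob((v<110)&(s>90),(300,185,350,232))
hull=lambda P:cv2.convexHull(P)[:,0,:]
t=hull(blob(w|((s<48)&(v<160)),(315,250,362,292)));print("cup",circ(f(t,.05)))
sy=hull(blob((s<100)&(v>90),(185,180,235,222)));print("syrup",circ(f(sy,.048)))
su=blob((h>95)&(h<125)&(s>90),(125,180,172,222));print("pot",circ(f(su,.045)))
q=blob((h<22)&(s>120),(195,130,262,168));print("cake",rect(f(q,.015)))
crop=cv2.resize(I[125:300,100:420],None,fx=2.5,fy=2.5,interpolation=3)[:,:,::-1].copy()
for P in(tr,d,k,t,sy,su,q): cv2.polylines(crop,[((P-[100,125])*2.5+1).astype(int)],True,(255,0,255),1)
cv2.imwrite("pics/crop0.png",crop)
```

```text
dish (array([ 502.7, -449.9]), array([116.7,  58.2]), np.float32(7.07))
cup (array([ 436.8, -339.6]), 33.5, array([ 437.1, -339.8]), array([65.7, 66.3]))
syrup (array([598.2, -75.5]), 57.0, array([636.9, -75.5]), array([103.6, 191.3]))
pot (array([584.5,  50.5]), 27.0, array([584.3,  50.5]), array([51.7, 52. ]))
cake (array([ 702.1, -107. ]), array([ 55.3, 111.5]), np.float32(90.4))
```

View pics/crop0.png

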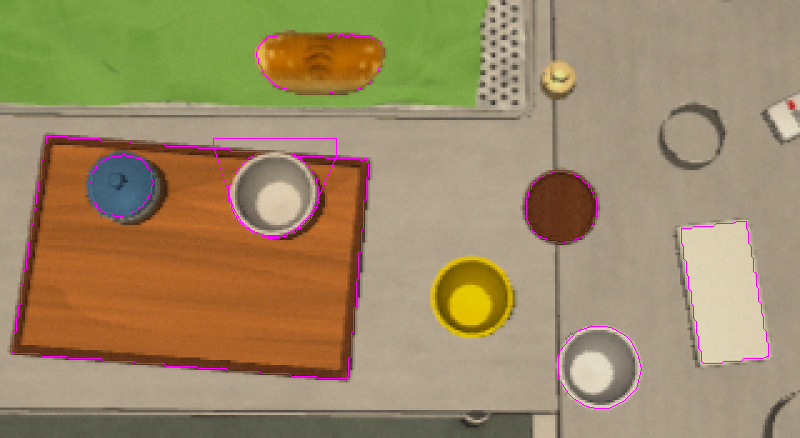

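The crop confirms all five: dish (725,292), coaster (562,206), white tea cup (600,367), tray, and cake (320,62). The yellow look-alike at (472,297) stays put. Next is a move helper.

```bash
cat > go.py <<'E'
import sys,math
from h import *
from plant import *
def plan(x,y,z,psi):
    s=state();Rm=R.from_rotvec(s["tcp_rot"])
    p=math.radians(psi);c,n=math.cos(p),math.sin(p)
    tgt=R.from_matrix(np.array([[c,n,0],[n,-c,0],[0,0,-1.]]))
    w=(Rm.inv()*tgt).as_rotvec();d=Rm.inv().apply(np.array([x,y,z])-s["tcp_pos"]*1000)
    N=max(1,math.ceil(np.abs(w).max()/.145),math.ceil(np.linalg.norm(d)/46))
    M=sum(R.from_rotvec(w*k/N).as_matrix() for k in range(N))
    v=np.linalg.solve(M,d)
    print("N",N,"row",v.round(1),(w/N).round(4),"| total d",d.round(1),"w",w.round(3),"|t",round(s["clock"],2),"tcp",(s["tcp_pos"]*1000).round(1),"gap",round(s["finger_gap"]*1000,1),"F",s["wrist_force"].round(1),round(s["grasp_force"],1))
if __name__=="__main__": plan(*map(float,sys.argv[1:5]))
E
python3 go.py 503.5 -450 150 7.07
```

```text
N 8 row [ 39.4 -14.1   9. ] [-0.0002  0.      0.0273] | total d [323.5 -81.8  71.9] w [-0.001  0.     0.218] |t 0.15 tcp [ 226.1 -635.6  221.8] gap 87.0 F [0.4 0.1 0.2] 0.0
```

Emit:
move_arm(
  commands=[39.4,-14.1,9,0,0,0.0273,87,39.4,-14.1,9,0,0,0.0273,87,39.4,-14.1,9,0,0,0.0273,87,39.4,-14.1,9,0,0,0.0273,87,39.4,-14.1,9,0,0,0.0273,87,39.4,-14.1,9,0,0,0.0273,87,39.4,-14.1,9,0,0,0.0273,87,39.4,-14.1,9,0,0,0.0273,87,0,0,0,0,0,0,87,0,0,0,0,0,0,87],
  squeeze=30,
)

```text
clock: 1.15
tcp_pos: [0.5048, -0.4486, 0.1497]
tcp_rot: [-3.134, -0.199, 0.002]
wrist_force: [0.8, -0.3, -0.1]
finger_gap: 0.087
grasp_force: 0.0
```

```bash
cat > wl.py <<'E'
# wrist look: wl.py name zplane_mm kind  -> brightest/white blob rect
import sys
from h import *
from plant import *
s=state();c=camera("wrist");T=wristT(s,c);np.savez(sys.argv[1]+".npz",img=c["img"],K=c["camera_matrix"],T=T)
cv2.imwrite(f"pics/{sys.argv[1]}.png",c["img"][:,:,::-1])
E
python3 go.py 503.5 -450 150 7.07; python3 wl.py w1
python3 - <<'E'
from h import *
c=np.load("w1.npz");I=c["img"];hsv=cv2.cvtColor(I,cv2.COLOR_RGB2HSV)
m=(hsv[...,2]>194)&(hsv[...,1]<75);d=big(m);print(rect(ray(d,c["K"],c["T"],.018)),d.min(0),d.max(0))
E
```

```text
N 1 row [-1.4  1.2 -0.3] [-0.0012  0.001   0.0032] | total d [-1.4  1.2 -0.3] w [-0.001  0.001  0.003] |t 1.15 tcp [ 504.8 -448.6  149.7] gap 87.0 F [ 0.8 -0.3 -0.1] 0.0
(array([ 521.5, -273. ]), array([189.6, 158.1]), np.float32(1.26)) [ 0 33] [169 261]
```

View pics/w1.png

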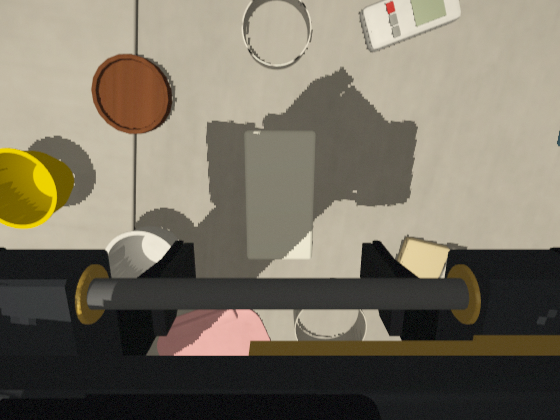

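The wrist view shows the dish in the gripper's shadow, with corners near (246,131), (315,131), (313,259) and (247,259). The coaster is at (132,93).

```bash
python3 - <<'E'
from h import *
c=np.load("w1.npz");P=ray([(246,131),(315,131),(313,259),(247,259)],c["K"],c["T"],.018)*1000
print(P.round(1),rect(P/1000))
k=np.array([(92,93),(132,54),(172,95),(132,133)]);print(ray(k,c["K"],c["T"],.018).mean(0))
E
python3 go.py 503 -449.5 4.5 7.2
```

```text
[[ 559.6 -415. ]
 [ 567.  -473.5]
 [ 449.3 -490.1]
 [ 441.4 -427.8]] (array([ 504.3, -451.5]), array([118.9,  62.7]), np.float32(7.24))
[ 0.57731531 -0.31807352]
N 4 row [-0.  -0.2 36.4] [ 0.      0.0003 -0.0005] | total d [ -0.   -0.9 145.6] w [ 0.     0.001 -0.002] |t 1.2 tcp [ 503.3 -450.4  150.1] gap 87.0 F [-0.5  0.1  0.8] 0.0
```

Emit:
move_arm(
  commands=[0,0.5,36,0,0,0,87,0,0,36,0,0,0,87,0,0,36,0,0,0,87,0,0,25,0,0,0,87,0,0,12,0,0,0,87,0,0,0,0,0,0,87,0,0,0,0,0,0,58,0,0,0,0,0,0,58,0,0,0,0,0,0,58,0,0,0,0,0,0,58,0,0,0,0,0,0,55,0,0,0,0,0,0,55],
  squeeze=30,
)

```text
clock: 2.4
tcp_pos: [0.5045, -0.4506, 0.0066]
tcp_rot: [3.135, 0.194, 0.001]
wrist_force: [-0.3, 1.5, 5.7]
finger_gap: 0.0614
grasp_force: 30.0
```

```bash
python3 go.py 503 -449.5 110 7.2;python3 go.py 503 -449.5 110 7.2
```

```text
N 3 row [ -0.4  -0.4 -34.5] [ 0.0002 -0.0003 -0.0007] | total d [  -1.2   -1.3 -103.4] w [ 0.001 -0.001 -0.002] |t 2.4 tcp [ 504.5 -450.6    6.6] gap 61.4 F [-0.3  1.5  5.7] 30.0
N 3 row [ -0.4  -0.4 -34.5] [ 0.0002 -0.0003 -0.0007] | total d [  -1.2   -1.3 -103.4] w [ 0.001 -0.001 -0.002] |t 2.4 tcp [ 504.5 -450.6    6.6] gap 61.4 F [-0.3  1.5  5.7] 30.0
```

Emit:
move_arm(
  commands=[0,0,-20,0,0,0,55,0,0,-40,0,0,0,55,0,0,-45,0,0,0,55,0,0,0,0,0,0,55],
)

```text
clock: 2.8
tcp_pos: [0.5075, -0.4536, 0.1173]
tcp_rot: [3.127, 0.193, 0.015]
wrist_force: [1.8, -1.6, -0.8]
finger_gap: 0.0616
grasp_force: 30.0
```

```bash
python3 go.py 483 -67 110 85.85; python3 -c "
from plant import *
print(state()['qpos'].round(2))"
```

```text
N 10 row [ 26.3 -32.6   0.6] [ 1.400e-03 -1.000e-04 -1.375e-01] | total d [  23.1 -386.7    3.9] w [ 1.400e-02 -1.000e-03 -1.375e+00] |t 2.8 tcp [ 507.5 -453.6  117.3] gap 61.6 F [ 1.8 -1.6 -0.8] 30.0
[ 0.72  0.57 -0.07  1.63  0.05  0.93 -0.82]
```

Emit:
move_arm(
  commands=[26.3,-32.6,0,0,0,-0.1375,55,26.3,-32.6,0,0,0,-0.1375,55,26.3,-32.6,0,0,0,-0.1375,55,26.3,-32.6,0,0,0,-0.1375,55,26.3,-32.6,0,0,0,-0.1375,55,26.3,-32.6,0,0,0,-0.1375,55,26.3,-32.6,0,0,0,-0.1375,55,26.3,-32.6,0,0,0,-0.1375,55,26.3,-32.6,0,0,0,-0.1375,55,26.3,-32.6,0,0,0,-0.1375,55,0,0,0,0,0,0,55,0,0,0,0,0,0,55,0,0,0,0,0,0,55,0,0,0,0,0,0,55],
)

```text
clock: 4.2
tcp_pos: [0.4801, -0.0656, 0.1103]
tcp_rot: [2.303, 2.137, 0.0]
wrist_force: [-0.7, -0.6, -2.1]
finger_gap: 0.0617
grasp_force: 30.0
```

```bash
python3 go.py 483 -67 110 85.85; python3 wl.py w2; python3 go.py 483 -67 110 85.85
```

```text
N 1 row [-1.2  3.   0.3] [ 0.0003  0.0001 -0.0024] | total d [-1.2  3.   0.3] w [ 0.     0.    -0.002] |t 4.2 tcp [480.1 -65.6 110.3] gap 61.7 F [-0.7 -0.6 -2.1] 30.0
N 1 row [-1.4  3.   0.4] [ 0.0002  0.     -0.0021] | total d [-1.4  3.   0.4] w [ 0.     0.    -0.002] |t 4.25 tcp [480.1 -65.4 110.4] gap 61.7 F [ 0.2 -0.  -1.9] 30.0
```

View pics/w2.png

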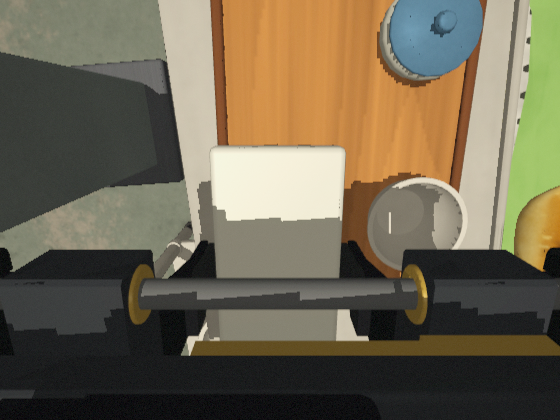

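The wrist view shows the dish held with far corners at (211,147) and (345,147). The syrup cup rim spans (367,224) to (467,224) with its top at (418,177). The front lip's outer edge is at about (211,0), and the pot is at (437,33).

Run:
```python
from h import *
c=np.load("w2.npz");I=c["img"];K,T=c["K"],c["T"];hsv=cv2.cvtColor(I,cv2.COLOR_RGB2HSV).astype(int);sat=hsv[...,1]
L=[];Rr=[]
for r in range(5,140,5):
    L.append((150+np.argmax(sat[r,150:260]>110)-.5,r))
for r in range(100,175,5):
    x=440+np.argmax(sat[r,440:520]<90)-.5; Rr.append((x,r))
for n,P in(("front",L),("back",Rr)):
    X=ray(P,K,T,.013)*1000;vx,vy,x,y=cv2.fitLine(X.astype(np.float32),cv2.DIST_HUBER,0,.01,.01).ravel()
    a=np.degrees(np.arctan2(vy,vx))%180;print(n,a,"x at y=-67:",x+(-67-y)*vx/vy,"x at y=0",x-y*vx/vy)
# syrup rim
m=(sat<90);m=blob(m,(355,170,475,238));m=cv2.convexHull(m)[:,0];m=m[m[:,1]<236]
X=ray(m,K,T,.048)*1000
from scipy.optimize import least_squares
f=least_squares(lambda q:np.hypot(*(X-q[:2]).T)-q[2],[576,-74,35],loss="soft_l1");print("syrup",f.x)
b=blob((hsv[...,0]>95)&(hsv[...,0]<125)&(sat>90),(380,0,500,90));print("lid px",b.min(0),b.max(0))
d=ray([(211,147),(345,147)],K,T,.122)*1000;print("dish far corners",d)
```

```text
front 85.736145 x at y=-67: 434.26447 x at y=0 439.25974
back 85.98496 x at y=-67: 624.3717 x at y=0 629.0745
syrup [589.79129224 -86.56127366  50.96593314]
lid px [389   0] [481  75]
dish far corners [[455.26368574  -4.6233976 ]
 [514.69292422  -9.13189902]]
```

Run:
```python
from h import *
c=np.load("w2.npz");K,T=c["K"],c["T"]
X=ray([(367,224),(467,224),(418,177),(385,190),(450,190)],K,T,.048)*1000
from scipy.optimize import least_squares
f=least_squares(lambda q:np.hypot(*(X-q[:2]).T)-35,[576,-74]);print("syrup",f.x,f.fun.round(1))
t=np.load("top0.npz");X=ray([(193,203),(227,203),(210,187),(210,221)],t["camera_matrix"],t["extrinsics"],.048)*1000;print(X.round(1),X.mean(0))
```

```text
syrup [577.48052097 -77.12938137] [-0.4  1.1  0.6  0.7 -1.5]
[[ 574.7  -43.3]
 [ 575.2 -113.1]
 [ 609.   -76.9]
 [ 537.3  -79.6]] [574.0397076  -78.24626953]
```

Emit:
move_arm(
  commands=[-1.7,4.2,30,0,0,0,55,0,0,35,0,0,0,55,0,0,17,0,0,0,55,0,0,7,0,0,0,55,0,0,3,0,0,0,55,0,0,1.5,0,0,0,55,0,0,0,0,0,0,55,0,0,0,0,0,0,55],
)

```text
clock: 5.05
tcp_pos: [0.4843, -0.0666, 0.0179]
tcp_rot: [2.299, 2.138, 0.002]
wrist_force: [-0.3, 0.9, -1.7]
finger_gap: 0.0619
grasp_force: 30.0
```

```bash
python3 go.py 484.2 -67.5 15.3 85.85
```

```text
N 1 row [-0.9 -0.   2.6] [ 0.0018  0.0003 -0.0002] | total d [-0.9 -0.   2.6] w [ 0.002  0.    -0.   ] |t 5.05 tcp [484.3 -66.6  17.9] gap 61.9 F [-0.3  0.9 -1.7] 30.0
```

Emit:
move_arm(
  commands=[-0.5,0,1,0,0,0,55,0,0,1,0,0,0,55,0,0,0,0,0,0,55,0,0,0,0,0,0,55],
)

```text
clock: 5.45
tcp_pos: [0.4841, -0.0671, 0.0165]
tcp_rot: [2.299, 2.138, 0.0]
wrist_force: [-1.5, -0.7, 9.9]
finger_gap: 0.0617
grasp_force: 30.0
```

Contact. Release and rise, then head to the coaster.

Emit:
move_arm(
  commands=[0,0,0,0,0,0,66,0,0,0,0,0,0,72,0,0,0,0,0,0,74,0,0,-10,0,0,0,74,0,0,-30,0,0,0,74,0,0,-45,0,0,0,87,0,0,-30,0,0,0,87,0,0,0,0,0,0,87],
)

```text
clock: 6.25
tcp_pos: [0.4868, -0.0669, 0.1347]
tcp_rot: [2.295, 2.134, 0.009]
wrist_force: [1.0, -0.2, -0.6]
finger_gap: 0.0854
grasp_force: 0.0
```

```bash
python3 wl.py w3; python3 go.py 575.5 -316.5 120 85.85
python3 - <<'E'
from h import *
c=np.load("w3.npz");I=c["img"];K,T=c["K"],c["T"];hsv=cv2.cvtColor(I,cv2.COLOR_RGB2HSV).astype(int);sat=hsv[...,1]
crop=I.copy();cv2.imwrite("pics/w3.png",crop[:,:,::-1])
E
```

```text
N 6 row [-40.4  18.    2.2] [ 0.0009  0.0001 -0.    ] | total d [-242.2  108.2   13.3] w [ 0.005  0.001 -0.   ] |t 6.3 tcp [485.1 -67.1 132.5] gap 86.1 F [-0.7 -0.3 -1.5] 0.0
```

View pics/w3.png

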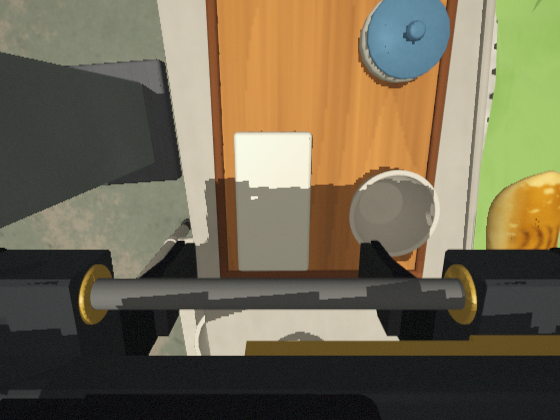

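Dish down square on the tray: corners (235,132), (312,132), (309,271), (237,271). Checking its place against the tray, then on to the coaster.

Run:
```python
from h import *
c=np.load("w3.npz");I=c["img"];K,T=c["K"],c["T"];sat=cv2.cvtColor(I,cv2.COLOR_RGB2HSV)[...,1].astype(int)
P=ray([(235,132),(312,132),(309,271),(237,271)],K,T,.028)*1000;print("dish",rect(P/1000),P.mean(0).round(1))
L=[(150+np.argmax(sat[r,150:260]>110)-.5,r) for r in range(5,240,5)]
B=[(419+np.argmax(sat[r,419:500]<90)-.5,r) for r in list(range(110,165,5))]
E=[]
for x in range(222,345,6): 
    col=sat[240:300,x]; 
    w=np.where(col[28:42]<90)[0]
    if len(w):E.append((x,268+w[0]-.5))
print(E[::4])
for n,Q in(("front",L),("back",B),("right",E)):
    X=ray(Q,K,T,.013)*1000;l=cv2.fitLine(X.astype(np.float32),cv2.DIST_HUBER,0,.01,.01).ravel()
    nrm=np.array([-l[1],l[0]]);print(n,np.degrees(np.arctan2(l[1],l[0]))%180,"dist to dish",abs((P.mean(0)-l[2:])@nrm))
X=ray([(349,212),(440,212),(396,170)],K,T,.048)*1000
from scipy.optimize import least_squares
print("syrup",least_squares(lambda q:np.hypot(*(X-q[:2]).T)-35,[576,-74]).x)
```

```text
dish (array([484.4, -67.9]), array([119.6,  63.3]), np.float32(85.51)) [484.5 -67.9]
[(222, np.float64(277.5)), (246, np.float64(267.5)), (270, np.float64(267.5)), (294, np.float64(267.5)), (318, np.float64(277.5)), (342, np.float64(277.5))]
front 85.82917 dist to dish 50.01979528851587
back 85.60841 dist to dish 138.58552857835824
right 168.82335 dist to dish 65.90279786186895
syrup [578.29117762 -76.70860198]
```

Emit:
move_arm(
  commands=[-40.4,18,2.2,0,0,0,87,-40.4,18,2.2,0,0,0,87,-40.4,18,2.2,0,0,0,87,-40.4,18,2.2,0,0,0,87,-40.4,18,2.2,0,0,0,87,-40.4,18,2.2,0,0,0,87,0,0,0,0,0,0,87,0,0,0,0,0,0,87,0,0,0,0,0,0,87],
)

```text
clock: 7.2
tcp_pos: [0.5732, -0.3146, 0.1159]
tcp_rot: [-2.297, -2.14, 0.0]
wrist_force: [-0.1, -0.0, 1.0]
finger_gap: 0.0868
grasp_force: 0.0
```

```bash
python3 wl.py w4; python3 go.py 576 -316.5 5 85.85
python3 - <<'E'
from h import *
c=np.load("w4.npz");I=c["img"];K,T=c["K"],c["T"];hsv=cv2.cvtColor(I,cv2.COLOR_RGB2HSV).astype(int)
m=(hsv[...,1]>130)&((hsv[...,0]<15)|(hsv[...,0]>170));m=blob(m,(180,100,380,245));print(m.min(0),m.max(0),circ(ray(m,K,T,.018)))
E
```

```text
N 3 row [-0.7  0.9 37.1] [-0.0004 -0.0005  0.0008] | total d [ -2.1   2.8 111.3] w [-0.001 -0.001  0.003] |t 7.25 tcp [ 573.4 -314.4  116.3] gap 87.2 F [-0.4  0.5  0.1] 0.0
[244 169] [320 244] (array([ 576.9, -315.3]), 31.9, array([ 576.8, -315.4]), array([61.6, 63. ]))
```

Emit:
move_arm(
  commands=[-0.5,3.6,35,0,0,0,87,0,0,35,0,0,0,87,0,0,30,0,0,0,87,0,0,11,0,0,0,87,0,0,0,0,0,0,80,0,0,0,0,0,0,58,0,0,0,0,0,0,58,0,0,0,0,0,0,57,0,0,0,0,0,0,57,0,0,0,0,0,0,57],
  squeeze=30,
)

```text
clock: 8.25
tcp_pos: [0.5782, -0.3177, 0.0076]
tcp_rot: [2.299, 2.138, 0.001]
wrist_force: [-0.6, 0.3, 7.0]
finger_gap: 0.0628
grasp_force: 30.0
```

```bash
python3 go.py 576 -316.5 110 85.85
python3 - <<'E'
from h import *
c=np.load("w3.npz");K,T=c["K"],c["T"]
X=ray([(222,277.5),(342,277.5)],K,T,.013)*1000;print(X,(X-[484.5,-67.9])@np.array([.0724,.9974]))
# pot: lid circle ends
h=cv2.cvtColor(c["img"],cv2.COLOR_RGB2HSV).astype(int)
b=blob((h[...,0]>95)&(h[...,0]<125)&(h[...,1]>90),(350,0,470,90));print(b.min(0),b.max(0),circ(ray(b,K,T,.05)))
E
```

```text
N 3 row [  0.3  -0.7 -34.1] [ 0.0007  0.0003 -0.0001] | total d [   0.9   -2.1 -102.4] w [ 0.002  0.001 -0.   ] |t 8.25 tcp [ 578.2 -317.7    7.6] gap 62.8 F [-0.6  0.3  7. ] 30.0
[[ 431.15571471 -137.88571593]
 [ 542.88821428 -146.6853312 ]] [-73.66587933 -74.35318263]
[367   0] [449  78] (array([584. ,  49.7]), 27.6, array([583.8,  48.3]), array([49.5, 55.2]))
```

Emit:
move_arm(
  commands=[0,0,-20,0,0,0,57,0,0,-40,0,0,0,57,0,0,-45,0,0,0,57,0,0,0,0,0,0,57,0,0,0,0,0,0,57],
)

```text
clock: 8.75
tcp_pos: [0.5778, -0.3176, 0.1123]
tcp_rot: [2.298, 2.138, 0.001]
wrist_force: [-0.0, 0.4, -2.8]
finger_gap: 0.0629
grasp_force: 30.0
```

```bash
python3 go.py 493.5 60.5 115 85.85
```

```text
N 9 row [ 41.2 -12.4  -0.3] [ 0.0003  0.0002 -0.    ] | total d [ 371.  -111.5   -3.5] w [ 0.002  0.001 -0.   ] |t 8.75 tcp [ 577.8 -317.6  112.3] gap 62.9 F [-0.   0.4 -2.8] 30.0
```

Emit:
move_arm(
  commands=[41.2,-12.4,0,0,0,0,57,41.2,-12.4,0,0,0,0,57,41.2,-12.4,0,0,0,0,57,41.2,-12.4,0,0,0,0,57,41.2,-12.4,0,0,0,0,57,41.2,-12.4,0,0,0,0,57,41.2,-12.4,0,0,0,0,57,41.2,-12.4,0,0,0,0,57,41.2,-12.4,0,0,0,0,57,0,0,0,0,0,0,57,0,0,0,0,0,0,57,0,0,0,0,0,0,57,0,0,0,0,0,0,57],
)

```text
clock: 10.05
tcp_pos: [0.4928, 0.0588, 0.1102]
tcp_rot: [-2.303, -2.136, 0.002]
wrist_force: [0.0, -1.2, -0.7]
finger_gap: 0.063
grasp_force: 30.0
```

```bash
python3 go.py 493.5 60.5 115 85.85; python3 wl.py w5;python3 go.py 493.5 60.5 115 85.85
```

```text
N 1 row [ 1.7  0.6 -4.8] [-0.0011  0.0008 -0.0029] | total d [ 1.7  0.6 -4.8] w [-0.001  0.001 -0.003] |t 10.05 tcp [492.8  58.8 110.2] gap 63.0 F [ 0.  -1.2 -0.7] 30.0
N 1 row [ 1.5  0.5 -4.6] [-0.0007  0.0006 -0.0028] | total d [ 1.5  0.5 -4.6] w [-0.001  0.001 -0.003] |t 10.1 tcp [492.9  59.  110.4] gap 62.7 F [ 0.5 -0.1 -1.3] 30.0
```

View pics/w5.png

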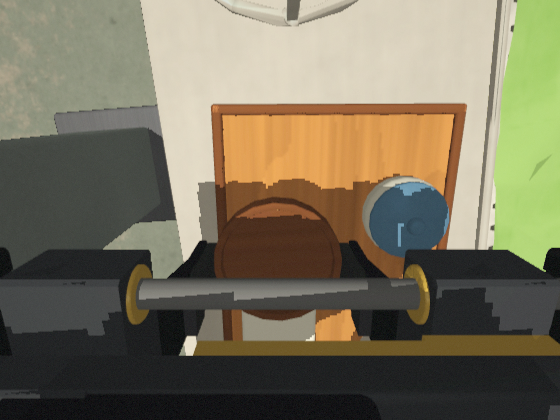

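Coaster held: far edge at (278,198), sides at 215 and 342. The tray's left end is at row 104, corners (212,104) and (466,104). Pot lid spans 369 to 448 with its top at 180.

Run:
```python
from h import *
c=np.load("w5.npz");K,T=c["K"],c["T"]
C=ray([(212,104),(466,104)],K,T,.013)*1000;print("tray corners",C.round(1),np.linalg.norm(C[1]-C[0]))
xa=np.array([.9974,-.0724]);ya=np.array([.0724,.9974])
o=C.mean(0)-141*ya;print("tray centre",o.round(1))
for z in(.045,.05,.055):
    X=ray([(369,216),(448,216),(408,178),(409,257)],K,T,z)*1000;p=(X[:2].mean(0)+X[2:].mean(0))/2;p=np.array([X[:2].mean(0)[0],X[2:].mean(0)[1]]);print("pot",p.round(1),"tray",((p-o)@xa).round(1),((p-o)@ya).round(1),"dia",np.linalg.norm(X[0]-X[1]).round(1))
X=ray([(215,258),(342,258),(278,198),(278,317)],K,T,.123)*1000;print("coaster",X.round(1),X.mean(0))
g=o-45*xa+64.5*ya;print("target",g)
```

```text
tray corners [[450.7 141.6]
 [637.7 127.3]] 187.58353605253848
tray centre [534.   -6.1]
pot [585.8  52.4] tray 47.4 62.1 dia 56.0
pot [583.9  54.1] tray 45.4 63.7 dia 54.8
pot [582.   55.9] tray 43.3 65.3 dia 53.6
coaster [[463.2  66.9]
 [524.6  62.2]
 [495.9  94.5]
 [491.2  31.9]] [493.70961238  63.89007049]
target [493.80128119  61.44684795]
```

Emit:
move_arm(
  commands=[-1,0.5,30,0,0,0,57,0,0,35,0,0,0,57,0,0,17,0,0,0,57,0,0,7,0,0,0,57,0,0,3,0,0,0,57,0,0,2,0,0,0,57,0,0,0.5,0,0,0,57,0,0,0,0,0,0,57,0,0,0,0,0,0,57],
)

```text
clock: 11.0
tcp_pos: [0.4939, 0.0594, 0.0176]
tcp_rot: [2.3, 2.138, 0.001]
wrist_force: [-2.6, -1.4, 6.6]
finger_gap: 0.0628
grasp_force: 30.0
```

Emit:
move_arm(
  commands=[0,0,0,0,0,0,67,0,0,0,0,0,0,74,0,0,0,0,0,0,76,0,0,-10,0,0,0,76,0,0,-30,0,0,0,76,0,0,-45,0,0,0,87,0,0,-35,0,0,0,87,0,0,0,0,0,0,87,0,0,0,0,0,0,87],
)

```text
clock: 11.9
tcp_pos: [0.4937, 0.0596, 0.1375]
tcp_rot: [2.299, 2.138, 0.003]
wrist_force: [0.0, 0.0, 0.3]
finger_gap: 0.0861
grasp_force: 0.0
```

```bash
python3 wl.py w6; python3 go.py 703 -107 140 90.4
python3 - <<'E'
from h import *
c=np.load("w6.npz");I=c["img"];K,T=c["K"],c["T"];hsv=cv2.cvtColor(I,cv2.COLOR_RGB2HSV).astype(int)
cv2.imwrite("pics/w6.png",I[:,:,::-1])
E
```

```text
N 6 row [-26.3  36.1  -0.6] [-0.      0.0001 -0.0132] | total d [-150.7  221.7   -3.6] w [-0.     0.    -0.079] |t 11.95 tcp [492.8  59.4 136.4] gap 86.6 F [-0.3 -0.1 -0.7] 0.0
```

View pics/w6.png

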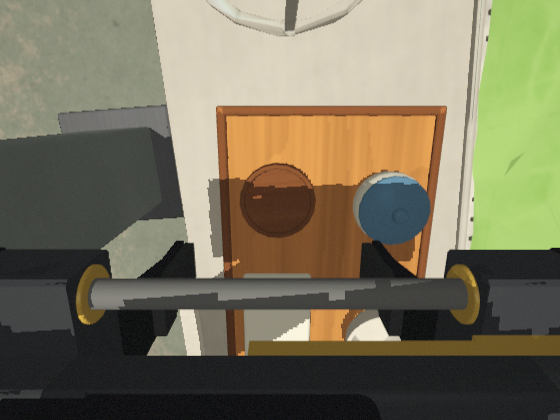

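The coaster is down at centre (277.5,200), upright and in front of the pot at (394,207). Next, the cake.

Run:
```python
from h import *
c=np.load("w6.npz");K,T=c["K"],c["T"]
C=ray([(217,107),(446,107)],K,T,.013)*1000
xa=np.array([.9974,-.0724]);ya=np.array([.0724,.9974]);o=C.mean(0)-141*ya
X=ray([(240,200),(315,200),(277.5,163),(277.5,237)],K,T,.028)*1000;p=X.mean(0);print(o.round(1),"coaster",p.round(1),((p-o)@xa).round(1),((p-o)@ya).round(1))
```

```text
[534.  -7.] coaster [494.4  61.9] -44.4 65.8
```

Emit:
move_arm(
  commands=[-26.3,36.1,-0.6,0,0,-0.0132,87,-26.3,36.1,-0.6,0,0,-0.0132,87,-26.3,36.1,-0.6,0,0,-0.0132,87,-26.3,36.1,-0.6,0,0,-0.0132,87,-26.3,36.1,-0.6,0,0,-0.0132,87,-26.3,36.1,-0.6,0,0,-0.0132,87,0,0,0,0,0,0,87,0,0,0,0,0,0,87,0,0,0,0,0,0,87],
)

```text
clock: 12.85
tcp_pos: [0.702, -0.1049, 0.1385]
tcp_rot: [-2.21, -2.229, 0.002]
wrist_force: [-0.5, -0.9, 1.1]
finger_gap: 0.0874
grasp_force: 0.0
```

```bash
python3 wl.py w7; python3 go.py 703 -107 140 90.4
python3 - <<'E'
from h import *
c=np.load("w7.npz");I=c["img"];K,T=c["K"],c["T"];hsv=cv2.cvtColor(I,cv2.COLOR_RGB2HSV).astype(int)
q=blob((hsv[...,0]<22)&(hsv[...,1]>120),(180,60,380,270));print(q.min(0),q.max(0),rect(ray(q,K,T,.012)))
o=I[:,:,::-1].copy();cv2.polylines(o,[q],True,(255,0,255),1);cv2.imwrite("pics/w7.png",o)
E
```

```text
N 1 row [-2.3  0.9 -0.9] [-0.0022 -0.0009  0.0022] | total d [-2.3  0.9 -0.9] w [-0.002 -0.001  0.002] |t 12.9 tcp [ 702.1 -104.7  139.1] gap 87.1 F [-0.3  0.4 -0.4] 0.0
[248 148] [311 269] (array([ 703.1, -116.9]), array([113.4,  55.2]), np.float32(89.09))
```

View pics/w7.png

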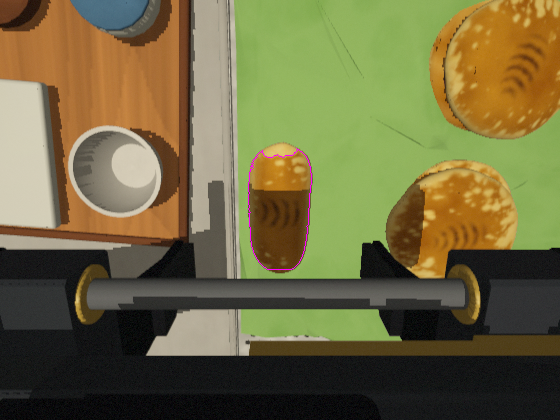

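The cake spans rows 144–270 and cols 248–312, with clear room on both sides for the fingers. The next pancake starts at col 388.

```bash
python3 - <<'E'
from h import *
c=np.load("w7.npz");K,T=c["K"],c["T"]
X=ray([(280,144),(280,270),(248,205),(312,205)],K,T,.015)*1000;print(X.round(1),X[:2].mean(0),X[2:].mean(0),np.linalg.norm(X[0]-X[1]),np.linalg.norm(X[2]-X[3]))
E
python3 go.py 703 -107 13 90
```

```text
[[ 703.6  -56.9]
 [ 704.7 -172.9]
 [ 675.9 -110.3]
 [ 732.3 -109.8]] [ 704.14212634 -114.90669873] [ 704.08672504 -110.02210804] 116.00329423209497 56.46286276514027
N 3 row [-0.8  0.4 42. ] [-0.0007 -0.0003  0.0031] | total d [ -2.4   1.2 126.1] w [-0.002 -0.001  0.009] |t 12.9 tcp [ 702.1 -104.7  139.1] gap 87.1 F [-0.3  0.4 -0.4] 0.0
```

Emit:
move_arm(
  commands=[-5.2,2,35,0,0,0,87,0,0,40,0,0,0,87,0,0,35,0,0,0,87,0,0,15,0,0,0,87,0,0,0,0,0,0,70,0,0,0,0,0,0,54,0,0,0,0,0,0,50,0,0,0,0,0,0,45,0,0,0,0,0,0,45,0,0,0,0,0,0,45],
  squeeze=14,
)

```text
clock: 13.9
tcp_pos: [0.7059, -0.1118, 0.0162]
tcp_rot: [2.213, 2.228, 0.001]
wrist_force: [-1.0, -0.5, 5.2]
finger_gap: 0.0518
grasp_force: 14.1
```

```bash
python3 go.py 704 -110 13 90
```

```text
N 1 row [ 1.9 -1.8  3.2] [0.0012 0.0004 0.0065] | total d [ 1.9 -1.8  3.2] w [0.001 0.    0.007] |t 13.9 tcp [ 705.9 -111.8   16.2] gap 51.8 F [-1.  -0.5  5.2] 14.1
```

Emit:
move_arm(
  commands=[0,0,-10,0,0,0,45,0,0,-30,0,0,0,45,0,0,-45,0,0,0,45,0,0,-35,0,0,0,45,0,0,0,0,0,0,45,0,0,0,0,0,0,45],
)

```text
clock: 14.5
tcp_pos: [0.7059, -0.1118, 0.1364]
tcp_rot: [2.213, 2.228, 0.002]
wrist_force: [-0.6, -0.2, -1.3]
finger_gap: 0.0523
grasp_force: 13.7
```

```bash
python3 go.py 484.4 -67.9 140 85.7
```

```text
N 5 row [  7.6 -44.5  -0.8] [0.0004 0.0001 0.0164] | total d [  45.4 -221.1   -4.1] w [0.002 0.    0.082] |t 14.5 tcp [ 705.9 -111.8  136.4] gap 52.3 F [-0.6 -0.2 -1.3] 13.7
```

Emit:
move_arm(
  commands=[7.6,-44.5,-0.8,0,0,0.0164,45,7.6,-44.5,-0.8,0,0,0.0164,45,7.6,-44.5,-0.8,0,0,0.0164,45,7.6,-44.5,-0.8,0,0,0.0164,45,7.6,-44.5,-0.8,0,0,0.0164,45,0,0,0,0,0,0,45,0,0,0,0,0,0,45,0,0,0,0,0,0,45,0,0,40,0,0,0,45,0,0,0,0,0,0,45,0,0,0,0,0,0,45,0,0,0,0,0,0,45],
)

```text
clock: 15.7
tcp_pos: [0.4854, -0.0679, 0.0999]
tcp_rot: [2.303, 2.136, 0.002]
wrist_force: [0.4, 1.3, 0.0]
finger_gap: 0.0521
grasp_force: 13.7
```

```bash
python3 go.py 484.4 -67.9 100 85.7;  python3 wl.py w8;python3 go.py 484.4 -67.9 100 85.7
```

```text
N 1 row [-0.1 -1.  -0.1] [ 0.0017 -0.0004 -0.0002] | total d [-0.1 -1.  -0.1] w [ 0.002 -0.    -0.   ] |t 15.7 tcp [485.4 -67.9  99.9] gap 52.1 F [0.4 1.3 0. ] 13.7
N 1 row [-0.  -1.   0.1] [ 0.0022 -0.0001 -0.0002] | total d [-0.  -1.   0.1] w [ 0.002 -0.    -0.   ] |t 15.75 tcp [485.4 -67.9 100.1] gap 52.0 F [-0.1  0.  -0.1] 13.7
```

View pics/w8.png

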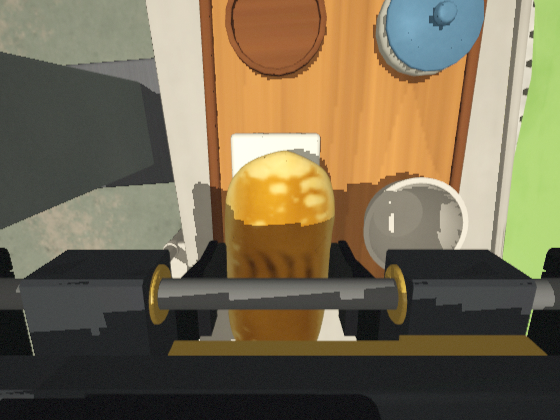

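Cake held: far end at (283,151), sides at 226 and 335. The dish's far edge is at row 134, cols 231–320.

Run:
```python
from h import *
c=np.load("w8.npz");K,T=c["K"],c["T"]
u=np.array([.0745,.9972])
for z in(.092,.098,.105):
    e=ray([(283,151)],K,T,z)[0]*1000;print(z,"cake end",e.round(1),"centre",(e-56*u).round(1))
d=ray([(231,134),(320,134)],K,T,.028)*1000;print("dish end",d.round(1),"centre",(d.mean(0)-60*u).round(1))
print("sides",(ray([(226,215),(335,215)],K,T,.105)*1000).round(1))
```

```text
0.092 cake end [492.5 -13.4] centre [488.3 -69.2]
0.098 cake end [492.4 -12.7] centre [488.3 -68.5]
0.105 cake end [492.4 -11.9] centre [488.2 -67.7]
dish end [[458.6  -6.4]
 [519.2 -11. ]] centre [484.4 -68.5]
sides [[462.3 -40.8]
 [515.6 -44.9]]
```

Emit:
move_arm(
  commands=[0,-1.5,20,0,0,0,45,0,0,25,0,0,0,45,0,0,9,0,0,0,45,0,0,3,0,0,0,45,0,0,1.5,0,0,0,45,0,0,0,0,0,0,45,0,0,0,0,0,0,45],
)

```text
clock: 16.45
tcp_pos: [0.4824, -0.0679, 0.042]
tcp_rot: [2.303, 2.136, -0.002]
wrist_force: [-3.4, 0.3, 6.7]
finger_gap: 0.0518
grasp_force: 14.2
```

Emit:
move_arm(
  commands=[0,0,0,0,0,0,56,0,0,0,0,0,0,64,0,0,0,0,0,0,70,0,0,-15,0,0,0,72,0,0,-35,0,0,0,72,0,0,-40,0,0,0,87,0,0,0,0,0,0,87,0,0,0,0,0,0,87],
)

```text
clock: 17.25
tcp_pos: [0.4833, -0.0681, 0.1314]
tcp_rot: [2.302, 2.134, 0.002]
wrist_force: [0.0, 0.0, -0.4]
finger_gap: 0.0848
grasp_force: 0.0
```

```bash
python3 go.py 438 -340 120 85.85;  python3 wl.py w9
```

```text
N 6 row [-45.8  -4.2   1.9] [ 0.0004  0.0001 -0.0005] | total d [-274.6  -24.7   11.5] w [ 0.003  0.001 -0.003] |t 17.25 tcp [483.3 -68.1 131.4] gap 84.8 F [ 0.   0.  -0.4] 0.0
```

View pics/w9.png

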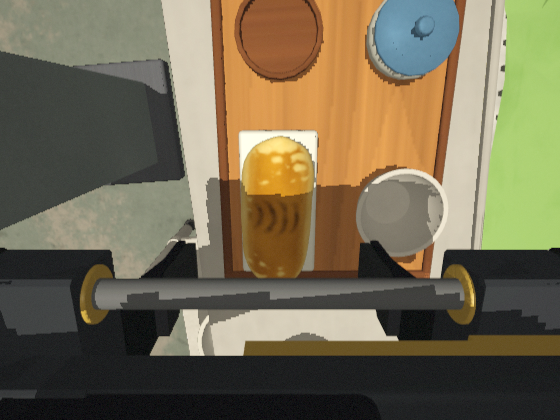

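The cake lies centred on the dish: cake cols 242–314, dish cols 239–317. Now the tea cup.

Emit:
move_arm(
  commands=[-45.8,-4.2,0,0,0,0,87,-45.8,-4.2,2,0,0,0,87,-45.8,-4.2,2,0,0,0,87,-45.8,-4.2,2,0,0,0,87,-45.8,-4.2,2,0,0,0,87,-45.8,-4.2,2,0,0,0,87,0,0,0,0,0,0,87,0,0,0,0,0,0,87,0,0,0,0,0,0,87],
)

```text
clock: 18.2
tcp_pos: [0.4367, -0.3382, 0.1193]
tcp_rot: [-2.299, -2.137, -0.001]
wrist_force: [0.2, 0.4, 0.3]
finger_gap: 0.0873
grasp_force: 0.0
```

```bash
python3 go.py 438 -340 9 85.85;  python3 wl.py w10;python3 go.py 438 -340 9 85.85
```

```text
N 3 row [-0.6  0.5 36.8] [-0.0005 -0.0007 -0.0003] | total d [ -2.    1.6 110.3] w [-0.002 -0.002 -0.001] |t 18.2 tcp [ 436.7 -338.2  119.3] gap 87.3 F [0.2 0.4 0.3] 0.0
N 3 row [-0.7  0.4 36.9] [-0.0004 -0.0005  0.    ] | total d [ -2.1   1.2 110.7] w [-0.001 -0.002  0.   ] |t 18.25 tcp [ 437.  -338.   119.7] gap 86.9 F [0.2 0.1 0.6] 0.0
```

View pics/w10.png

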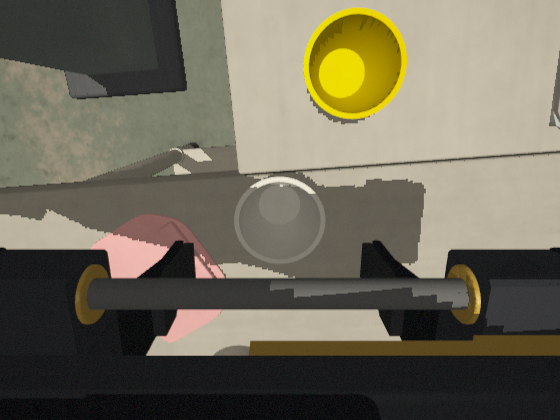

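The white tea cup sits between the fingers, rim from (235,220) to (326,220), rows 176–264. The yellow one at (355,63) is well clear.

Run:
```python
from h import *
c=np.load("w10.npz");K,T=c["K"],c["T"]
X=ray([(235,220),(326,220),(280.5,176),(280.5,264)],K,T,.05)*1000;print(X.round(1),X[:2].mean(0),X[2:].mean(0),(ray([(235,220),(326,220),(280.5,176),(280.5,264)],K,T,.05)*1000).mean(0))
```

```text
[[ 406.  -337.3]
 [ 471.8 -342.2]
 [ 441.2 -307.6]
 [ 436.4 -374.4]] [ 438.91295836 -339.76896623] [ 438.82923592 -341.00772919] [ 438.87109714 -340.38834771]
```

Emit:
move_arm(
  commands=[-2.2,2.1,35,0,0,0,87,0,0,35,0,0,0,87,0,0,30,0,0,0,87,0,0,9,0,0,0,87,0,0,0,0,0,0,76,0,0,0,0,0,0,64,0,0,0,0,0,0,56,0,0,0,0,0,0,50,0,0,0,0,0,0,50,0,0,0,0,0,0,50],
  squeeze=14,
)

```text
clock: 19.25
tcp_pos: [0.4395, -0.3429, 0.0128]
tcp_rot: [2.302, 2.135, 0.0]
wrist_force: [-0.3, 0.1, 7.0]
finger_gap: 0.0637
grasp_force: 14.3
```

```bash
python3 go.py 439 -340.5 10 85.85
```

```text
N 1 row [ 2.4 -0.6  2.8] [ 0.0018  0.0014 -0.0029] | total d [ 2.4 -0.6  2.8] w [ 0.002  0.001 -0.003] |t 19.25 tcp [ 439.5 -342.9   12.8] gap 63.7 F [-0.3  0.1  7. ] 14.3
```

Emit:
move_arm(
  commands=[0,0,-10,0,0,0,50,0,0,-25,0,0,0,50,0,0,-40,0,0,0,50,0,0,-40,0,0,0,50,0,0,-5,0,0,0,50,0,0,0,0,0,0,50,0,0,0,0,0,0,50],
)

```text
clock: 19.95
tcp_pos: [0.4376, -0.342, 0.1305]
tcp_rot: [-2.302, -2.135, 0.001]
wrist_force: [0.8, -0.3, -1.6]
finger_gap: 0.0637
grasp_force: 13.8
```

```bash
python3 go.py 494.4 60 130 85.85
```

```text
N 9 row [45.   3.   0.1] [-0.0002 -0.0001 -0.0003] | total d [405.1  26.3   0.8] w [-0.002 -0.001 -0.003] |t 19.95 tcp [ 437.6 -342.   130.5] gap 63.7 F [ 0.8 -0.3 -1.6] 13.8
```

Emit:
move_arm(
  commands=[45,3,0,0,0,0,50,45,3,0,0,0,0,50,45,3,0,0,0,0,50,45,3,0,0,0,0,50,45,3,0,0,0,0,50,45,3,0,0,0,0,50,45,3,0,0,0,0,50,45,3,0,0,0,0,50,45,3,0,0,0,0,50,0,0,0,0,0,0,50,0,0,0,0,0,0,50,0,0,35,0,0,0,50,0,0,0,0,0,0,50,0,0,0,0,0,0,50,0,0,0,0,0,0,50],
)

```text
clock: 21.45
tcp_pos: [0.4965, 0.0587, 0.0971]
tcp_rot: [2.305, 2.134, 0.001]
wrist_force: [-0.9, 0.2, -0.5]
finger_gap: 0.0636
grasp_force: 13.8
```

```bash
python3 go.py 494.4 60 95 85.85;  python3 wl.py w11;python3 go.py 494.4 60 95 85.85
```

```text
N 1 row [ 1.1 -2.2  2.1] [ 0.0008  0.0001 -0.0042] | total d [ 1.1 -2.2  2.1] w [ 0.001  0.    -0.004] |t 21.45 tcp [496.5  58.7  97.1] gap 63.6 F [-0.9  0.2 -0.5] 13.8
N 1 row [ 0.9 -2.4  2.4] [ 0.0015 -0.0001 -0.004 ] | total d [ 0.9 -2.4  2.4] w [ 0.002 -0.    -0.004] |t 21.5 tcp [496.7  59.   97.4] gap 63.7 F [ 0.2  0.6 -0.3] 13.8
```

View pics/w11.png

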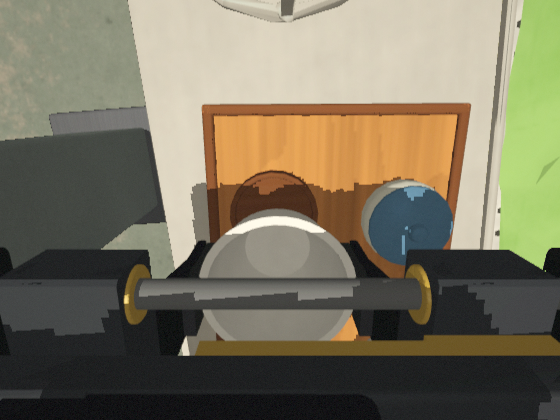

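The coaster's far edge is at (274,171), cols 231–317. The cup's rim is at cols 200–356, far edge (278,210).

Run:
```python
from h import *
c=np.load("w11.npz");K,T=c["K"],c["T"]
u=np.array([.0724,.9974])
e=ray([(274,171)],K,T,.028)[0]*1000;print("coaster",(e-32*u).round(1),(ray([(231,212),(317,212)],K,T,.028)*1000).round(1))
for z in(.132,.137):
    e=ray([(278,210)],K,T,z)[0]*1000;X=ray([(200,278),(356,278)],K,T,z)*1000;print("cup",(e-33*u).round(1),X.round(1),X.mean(0).round(1))
```

```text
coaster [494.7  61.2] [[463.8  65.9]
 [525.5  61. ]]
cup [497.3  62.2] [[464.7  67.9]
 [530.1  62.8]] [497.4  65.4]
cup [497.4  63.6] [[466.1  70.5]
 [529.   65.5]] [497.6  68. ]
```

Emit:
move_arm(
  commands=[-1.3,-2.6,15,0,0,0,50,0,0,25,0,0,0,50,0,0,14,0,0,0,50,0,0,5,0,0,0,50,0,0,2,0,0,0,50,0,0,1,0,0,0,50,0,0,0,0,0,0,50,0,0,0,0,0,0,50],
)

```text
clock: 22.3
tcp_pos: [0.4932, 0.0587, 0.0359]
tcp_rot: [2.303, 2.136, -0.001]
wrist_force: [-3.3, -1.5, 6.8]
finger_gap: 0.0636
grasp_force: 14.3
```

Emit:
move_arm(
  commands=[0,0,0,0,0,0,67,0,0,0,0,0,0,72,0,0,0,0,0,0,78,0,0,-10,0,0,0,80,0,0,-30,0,0,0,80,0,0,-45,0,0,0,87,0,0,-40,0,0,0,87,-40,0,-20,0,0,0,87,-45,0,-20,0,0,0,87,-45,0,0,0,0,0,87,-45,0,0,0,0,0,87,-45,0,0,0,0,0,87,-45,0,0,0,0,0,87,-45,0,0,0,0,0,87,0,0,0,0,0,0,87,0,0,0,0,0,0,87],
)

```text
clock: 23.9
tcp_pos: [0.4698, -0.2517, 0.1998]
tcp_rot: [2.306, 2.133, 0.001]
wrist_force: [-0.0, 1.0, 0.5]
finger_gap: 0.087
grasp_force: 0.0
```

Run:
```python
from plant import *
import cv2,numpy as np
a=camera("top");b=camera("scene");np.savez("top1.npz",**a)
A=cv2.resize(a["img"][130:290,80:280],None,fx=2.8,fy=2.8,interpolation=3)[:,:,::-1]
B=cv2.resize(b["img"][190:320,150:340],(int(560*190/190*.4*2.4/2),448))[:,:,::-1] if 0 else cv2.resize(b["img"][190:320,150:340],None,fx=1.25,fy=1.25,interpolation=3)[:,:,::-1]
o=np.zeros((448,560+B.shape[1],3),np.uint8);o[:,:560]=A;o[:B.shape[0],560:]=B
cv2.imwrite("pics/final.png",o)
```

```text
(no output)
```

View pics/final.png

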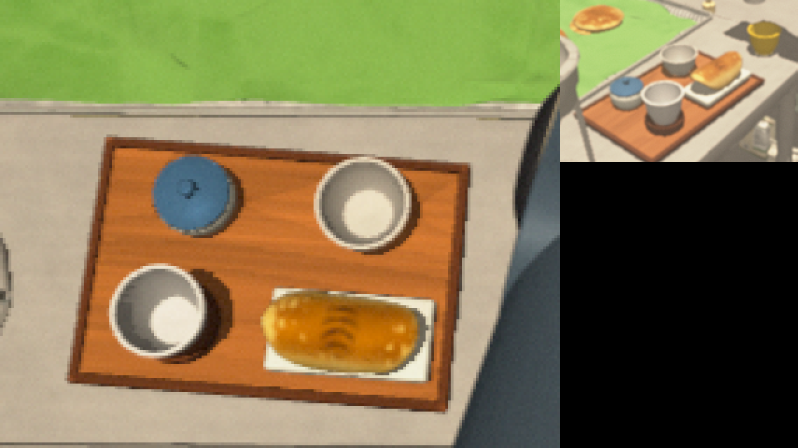

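The tray is laid: the cup is upright on the coaster in front of the pot, and the cake is on the dish in front of the syrup cup. From the oblique top view the cake looks slightly left of the dish's centre, so I'll check that numerically.

Run:
```python
from h import *
u=np.array([.0724,.9974])
def m(K,T,I,cb,de):
    h=cv2.cvtColor(I,cv2.COLOR_RGB2HSV).astype(int)
    q=blob((h[...,1]>150)&(h[...,0]<24),cb)
    for z in(.033,.04,.05):
        y=ray(q,K,T,z)*1000@u;print("cake z",z,y.min().round(1),y.max().round(1))
    print("dish ends",(ray(de,K,T,.028)*1000@u).round(1))
c=np.load("w9.npz");print("wrist");m(c["K"],c["T"],c["img"],(241,134,316,250),[(278,131),(278,270)])
t=np.load("top1.npz");f=lambda x,y:(80+x/2.8,130+y/2.8)
print("top");m(t["camera_matrix"],t["extrinsics"],t["img"],(175,235,232,262),[f(269,329),f(434,340)])
tr=t["img"]
```

```text
wrist
cake z 0.033 -69.6 15.6
cake z 0.04 -66.6 16.3
cake z 0.05 -62.4 17.3
dish ends [ 26.6 -91.2]
top
cake z 0.033 -81.6 30.2
cake z 0.04 -82.3 28.6
cake z 0.05 -83.4 26.4
dish ends [ 25.9 -95.4]
```

Run:
```python
from h import *
u=np.array([.0724,.9974])
c=np.load("w9.npz");t=np.load("top1.npz");f=lambda x,y:(80+x/2.8,130+y/2.8)
for z in(.03,.036,.045):print(z,"wrist far",ray([(279,137)],c["K"],c["T"],z)*1000@u,"top",(ray([f(262,320),f(426,342)],t["camera_matrix"],t["extrinsics"],z)*1000@u).round(1))
I=c["img"];J=t["img"];o=np.zeros((480,800,3),np.uint8)
o[:,:400]=cv2.resize(I[115:235,225:325],(400,480),interpolation=0);B=cv2.resize(J[225:275,165:245],(400,250),interpolation=0);o[:250,400:]=B
cv2.imwrite("pics/chk.png",o[:,:,::-1])
```

```text
0.03 wrist far [22.21239406] top [ 31.4 -89.9]
0.036 wrist far [22.64363038] top [ 30.  -90.5]
0.045 wrist far [23.29048485] top [ 28.  -91.4]
```

View pics/chk.png

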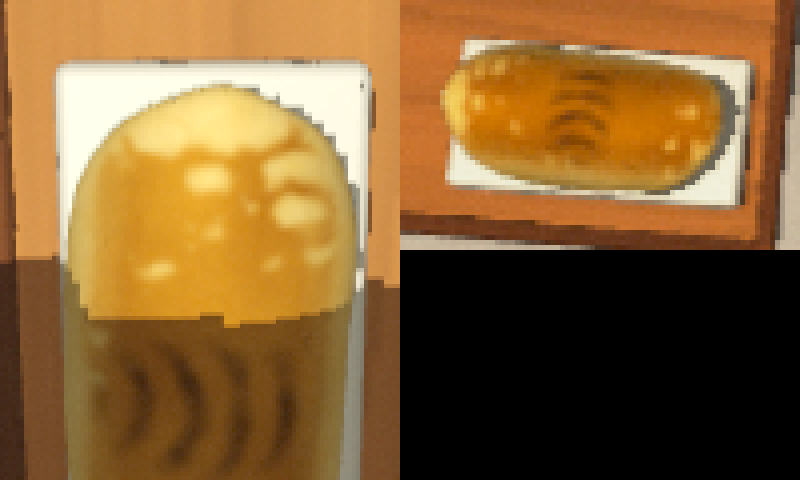

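The near-vertical wrist view shows the cake's far end about 4 mm inside the dish's end. The nominal margin is 4 mm, so it is centred and I'm handing in.

```bash
python3 -c "
from plant import *
print(finish_job())"
```

```text
the job is handed in; nothing more can be done
None
```

The tray is laid and the job was handed in at about 24 s: the dish is in front of the syrup cup with the cake centred on it, and the coaster is in front of the sugar pot with the tea cup upright in its well; the verdict has not been reported.

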